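# Lock the lens collar of the red stage spotlight

### The job

The red stage spotlight is about to be hung up, but its lens collar is still loose. Take the collar's yellow thumb post and turn the collar clockwise (seen from above) until the post lines up with the green locked mark on the rim, then let go. Leave the collar of the black spotlight as it is.

Things in the scene. Friction and masses are not known exactly. Their poses are not given: they have to be found in the camera images.
- red_spotlight: red stage spotlight, lens up on its folded yoke, fixed to the bench; round red rim 160 mm across, top at 100 mm height; 206 mm over the yoke knobs. Origin: on the lamp's upright axis at bench height. Its x axis points to the green locked mark on the rim (16 x 11 mm, centred 72 mm from the axis); a white open mark sits 1.4 rad counter-clockwise of it
- red_collar (a joint): angle of the red lamp's collar = direction of its post, rad counter-clockwise (from above) of the green mark; 0 = post at the green mark; starts at 0.8 to 1.4, so turn it clockwise. Travel -0.35 to 1.75, no click or stop at the mark; drags evenly (0.2 N m, 4 N at the post) and stays where left
- red_collar_post (a point): centre of the top of the red lamp's yellow thumb post: upright, round, 15 mm diameter, 50 mm from the lamp's axis, from 114 to 152 mm height, standing on the captive dark grey lens collar (ring of 124 mm outer, 80 mm inner diameter, top at 114 mm height) that turns about the lamp's axis; all else on the lamp is lower
- black_collar_post (a point): centre of the top of the yellow thumb post on the other spotlight, which is black but otherwise the same; its collar must stay as it is

How it is judged:
By the outcome, as a careful person would: the job done as asked, in the order asked, and still so for the second after the job is handed in, with the robot touching nothing.
It also fails if it takes over 32 s, if anything falls off the work surface, if the arm or the gripper's body presses on something with over 40 N, if the wrist force passes 120 N, or if a joint passes its speed limit or range.

### The arm

A 6-joint arm with a two-finger parallel gripper is mounted at the origin on the work surface. World frame = base frame: x ahead of the robot, y to its left, z up, the work surface at z = 0. Lengths are in m, angles in rad, forces in N, time in s.
With the tool pointing down it reaches from about 0.4 to 0.825 m from the base axis. Payload 7 kg.
Tool frame: the origin (TCP) lies midway between the tips of the shut fingers; the grasp point (between the pads) lies 19 mm behind it; z points along the fingers, y is the line along which they close (so a half turn about z gives the same grasp; the last joint's range is limited). The gripper opens to 88 mm and grips with 3 to 60 N. Pads are 19 mm wide; open, the fingers measure 130 mm over their backs; the gripper's body (78 mm by 193 mm) begins 47 mm behind the grasp point.
Start: joints at [-1.054, 0.359, 0.012, 0, -1.224, -0.288], TCP at [0.153, -0.657, 0.227] pointing down, gripper open.
Joint ranges: [-3.07, 3.07], [-1.43, 2.12], [-1.02, 1.25], [-3.03, 1.67], [-3.05, -0], [-3.03, 3.03]. Speed limits (rad/s): [2.39, 2.39, 3.01, 3.14, 3.14, 3.14].

### API

Orientations are given as [roll, pitch, yaw] about the fixed x, y, z axes, in that order (R = Rz(yaw) Ry(pitch) Rx(roll)).
In Python, from station import arm gives the robot as it stands. The module is installed in compiled form; this text tells all that it offers.
- The arm moves only by the tool carry_out, never from a script. Its argument "commands" is a list of rows, each a list of 4 numbers: the shift along the world's x, y, z in units of 50 mm (1.0 is 50 mm), then the turn about the world's z in units of 6 degrees (1.0 is 6 degrees). A call has exactly 10 rows; each row is the pose to reach, as a shift and turn from the pose commanded when the call began; what a row does not reach only later rows make up. A row lasts 1/8 s, in which the tool goes at most 62.5 mm and 10.7 degrees, less where a joint would pass 70% of its speed; a pose out of reach is approached as far as the arm can. A call with a gripper value outside its range is refused whole. "claw" is the closure, from 0 (fully open) to 1 (shut), set as the call begins (left out, the last holds). The fingers move at their own pace and stop on an object; "force" is the grip in N (left out, the last holds). Time passes only in rows, so rows that repeat a pose let the fingers close, or fill a call up. It gives the time, the measured TCP pose, the force, the opening and the grip force at its end, in the units of the state.
- arm.get_state(): the state, without advancing time (a new reading comes with each control period).
- arm.grab_frame(name): name is "scene" or "side" or "wrist"; returns a dict with "pixels" (480x640x3 uint8, red, green, blue), "fx", "fy", "cx", "cy" (pixels), "k1" (the pictures are not rectified: a ray, as slopes to the right and down, at radius r is drawn at 1 + k1 r^2 times it, then the intrinsics apply), "eye" and "orientation" of the camera in the world. Camera axes: x right, y down, z forward; pixel columns grow to the right and rows downward; lengths in m; the calibration is good to about 2 mm. A picture is of the moment at which its call begins. There is no depth.
- arm.job_done(): hands the job in; it is judged then, once.
Trained networks look in a picture, given as the dict that the camera call returned (one of the last four; its "shot" number tells which), for a name from the list of things; names that differ only in an ending like _2 or _b are one class to them, and where a whole thing is asked for, a point or a joint stands for the part that bears it (a point fixed in the world has none). Each returns a list of dicts, best first, with "conf" (0 to 1); they miss things now and then, are a little off and sometimes report something else, mostly with a low value. They report only what shows in the picture. A call takes as long as a camera call.
- arm.regions_of(picture, query): "pixels" (480x640 bool, what is visible of it) and "uv" ([column, row] in pixels, amid what is visible of it).
- arm.mark_of(picture, query): "uv" ([column, row] in pixels: a listed point, or the origin of a listed thing).
The state is a dict: "t": time; "q": joint angles; "qd": joint speeds; "joint_efforts": joint torques, N m; "eef_pos": TCP position; "ee_rot": TCP orientation; "force": force on the tool from outside, world axes, zero at the start; "moment": the same for the moment, N m; "width": finger opening in m; "gripper_force": force on a finger pad.
Only numpy, scipy, OpenCV 4.12 (cv2) and the standard library are available. Lean on these libraries where they do the work, as an engineer would, in place of code of your own. Each camera call takes 0.05 s, during which the arm holds its last target. There are 200 camera calls.

## Working session

There is one attempt and no reset: what is moved stays moved. The work goes in short steps, Python scripts to look and compute and a tool call to move; the robot and the scene stay as the last step left them, time stands still between calls to the robot, and variables do not carry over. Pictures are saved under pics/ and viewed, at most 10 in all, crops included, and the job is handed in when it is done.

Besides the shell and the picture viewer there is one more tool, called as name([rows], argument=value, ...), one row to a line, values as JSON. carry_out: Moves the arm, as the interface text tells. Its arguments: {"type":"object","properties":{"commands":{"type":"array","items":{"type":"array","items":{"type":"number"}}},"claw":{"type":"number"},"force":{"type":"number"}},"required":["commands"]}

```bash
mkdir -p pics
cat > h.py <<'E'
import numpy as np, cv2
from scipy.spatial.transform import Rotation as R
from station import arm
def ray(p,uv):
    d=(np.array(uv,float)-[p["cx"],p["cy"]])/[p["fx"],p["fy"]]
    s=d.copy()
    for _ in range(20): s=d/(1+p["k1"]*(s@s))
    o=np.array(p["orientation"],float)
    M=o if o.shape==(3,3) else R.from_euler('xyz',o).as_matrix()
    return np.array(p["eye"]),M@np.array([s[0],s[1],1])
def at(p,uv,z):
    e,d=ray(p,uv); return e+d*(z-e[2])/d[2]
def proj(p,X):
    o=np.array(p["orientation"],float)
    M=o if o.shape==(3,3) else R.from_euler('xyz',o).as_matrix()
    c=M.T@(np.array(X)-p["eye"]); s=c[:2]/c[2]
    return s*(1+p["k1"]*(s@s))*[p["fx"],p["fy"]]+[p["cx"],p["cy"]]
def save(p,n): cv2.imwrite("pics/"+n,p["pixels"][:,:,::-1])
E
cat > look.py <<'E'
from h import *
import sys
np.set_printoptions(precision=4,suppress=True)
tag=sys.argv[1]
for n in sys.argv[2:]:
    p=arm.grab_frame(n); save(p,f"{tag}_{n}.png"); print(n,np.array(p["eye"]),np.array(p["orientation"]))
    for q,z in (("red_spotlight",0),("red_collar_post",.152),("black_collar_post",.152)):
        for r in arm.mark_of(p,q)[:2]: print(q,r["conf"],np.array(r["uv"]),at(p,r["uv"],z))
s=arm.get_state(); print(s["t"],np.array(s["eef_pos"]),s["ee_rot"],s["width"])
E
python3 look.py a scene side
```

```text
scene [ 1.0415 -0.0225  0.7996] [-2.5068  0.005   1.508 ]
red_spotlight 0.64 [217.5 300.2] [ 0.575  -0.1788  0.    ]
red_collar_post 0.62 [194.  224.4] [ 0.5302 -0.1917  0.152 ]
black_collar_post 0.75 [403.6 216.6] [0.5365 0.1246 0.152 ]
black_collar_post 0.33 [192.5 223.1] [ 0.5275 -0.1943  0.152 ]
side [0.2908 0.6028 0.9213] [-2.4801 -0.0032 -2.7276]
red_spotlight 0.9 [351.6 210.6] [ 0.5698 -0.1651  0.    ]
red_collar_post 0.82 [374.3 159.9] [ 0.5332 -0.178   0.152 ]
black_collar_post 0.9 [305.  279.3] [0.5367 0.1308 0.152 ]
0.4 [ 0.153  -0.6573  0.2264] [ 3.1414 -0.     -2.9128] 0.08778854663265939
```

View pics/a_scene.png

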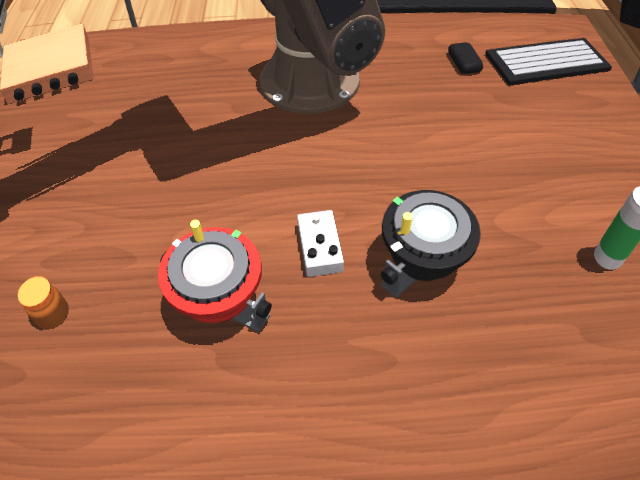

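View pics/a_side.png

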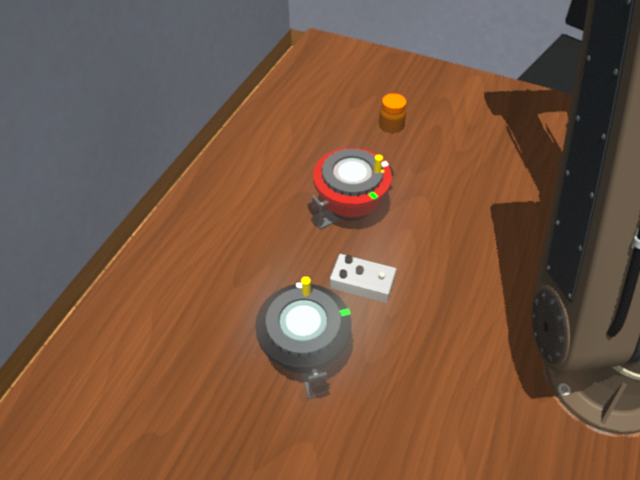

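The scene view shows the red lamp at about (210,270): post (196,228), green mark (237,234), white mark (177,243). The side view agrees: post (378,160), green (374,196). I'll measure the marks by colour.

```bash
cat > m.py <<'E'
from h import *
import sys
np.set_printoptions(precision=4,suppress=True)
def blob(p,lo,hi,near,rad):
    hsv=cv2.cvtColor(p["pixels"],cv2.COLOR_RGB2HSV); m=cv2.inRange(hsv,lo,hi)
    n,l,s,c=cv2.connectedComponentsWithStats(m)
    k=[i for i in range(1,n) if s[i,4]>8 and np.hypot(*(c[i]-near))<rad]
    return max([(s[i,4],c[i]) for i in k],key=lambda t:t[0],default=(0,None))
if __name__=="__main__":
  for n in ("scene","side"):
    p=arm.grab_frame(n); c=proj(p,[.565,-.175,.1])
    a,g=blob(p,(45,120,80),(75,255,255),c,70); print(n,a,g)
    G=at(p,g,.1)
    # rim circle fit: outer edge of the red region, upper half = rim outline
    hsv=cv2.cvtColor(p["pixels"],cv2.COLOR_RGB2HSV)
    r=arm.regions_of(p,"red_collar_post")
    m=arm.mark_of(p,"red_collar_post")[0]; P=at(p,m["uv"],.152)
    red=cv2.inRange(hsv,(0,180,60),(6,255,255))|cv2.inRange(hsv,(174,180,60),(180,255,255))
    nn,l,s,cc=cv2.connectedComponentsWithStats(red); i=1+np.argmax(s[1:,4]); 
    far=[]
    for col in range(s[i,0]+2,s[i,0]+s[i,2]-2):
        far.append(at(p,[col,np.where(l[:,col]==i)[0][0]-.5],.1)[:2])
    far=np.array(far)
    from scipy.optimize import least_squares
    f=least_squares(lambda x:np.hypot(*(far-x).T)-.08,[.565,-.175],loss='soft_l1',f_scale=.001)
    C=f.x; print("axis",C,f.cost,"green",G,np.hypot(*(G[:2]-C)),"post",P,np.hypot(*(P[:2]-C)))
    ga=np.arctan2(*(G[:2]-C)[::-1]);pa=np.arctan2(*(P[:2]-C)[::-1]);print("ga",ga,"pa",pa,"rel",(pa-ga+np.pi)%(2*np.pi)-np.pi)
E
python3 m.py
```

```text
scene 0 None
axis [ 0.5551 -0.1763] 0.00017904783978307231 green [nan nan nan] nan post [ 0.5285 -0.1934  0.152 ] 0.03158385702252372
ga nan pa -2.5706966865973073 rel nan
side 33 [372.9394 195.1515]
axis [ 0.5719 -0.1949] 0.00015864396075646118 green [ 0.5166 -0.1362  0.1   ] 0.08066651771111405 post [ 0.5333 -0.1854  0.152 ] 0.03979770275883016
ga 2.3273368072526455 pa 2.9000494336981215 rel 0.572712626445476
```

carry_out([
  [0.5,0.7,0.6,0],
  [1.3,1.6,1.2,0],
  [2.1,2.5,1.6,0],
  [2.9,3.4,1.6,0],
  [3.7,4.4,1.6,0],
  [4.5,5.4,1.6,0],
  [5.3,6.4,1.6,0],
  [6.1,7.4,1.6,0],
  [6.9,8.4,1.6,0],
  [7.6,9.2,1.6,0],
], claw=0)

```text
t: 1.95
eef_pos: [0.5331, -0.1966, 0.3072]
ee_rot: [-3.141, 0.001, -2.912]
force: [1.5, -0.2, 1.6]
width: 0.088
gripper_force: 0.0
```

```bash
python3 look.py b wrist
```

```text
wrist [ 0.4546 -0.2134  0.4658] [ 2.8427 -0.0005  1.8011]
red_spotlight 0.92 [326.  221.5] [ 0.5716 -0.1757  0.    ]
red_collar_post 0.89 [327.9 219.5] [ 0.5313 -0.1868  0.152 ]
black_collar_post 0.58 [639.  291.7] [0.5313 0.1311 0.152 ]
2.15 [ 0.5327 -0.1973  0.3062] [ 3.1414 -0.0006 -2.9103] 0.08764524519695649
```

View pics/b_wrist.png

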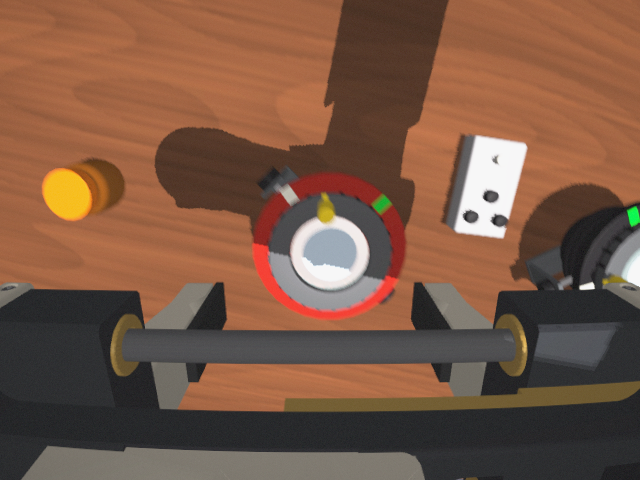

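The wrist view shows the red lamp centred about (330,246): green mark (382,204), white (289,193), post about (326,212). Zooming in for the details.

```bash
cat > c.py <<'E'
from h import *
im=cv2.imread("pics/b_wrist.png")[160:325,240:420]
cv2.imwrite("pics/b_crop.png",cv2.resize(im,None,fx=3.6,fy=3.6,interpolation=cv2.INTER_CUBIC))
E
python3 c.py
```

```text
(no output)
```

View pics/b_crop.png

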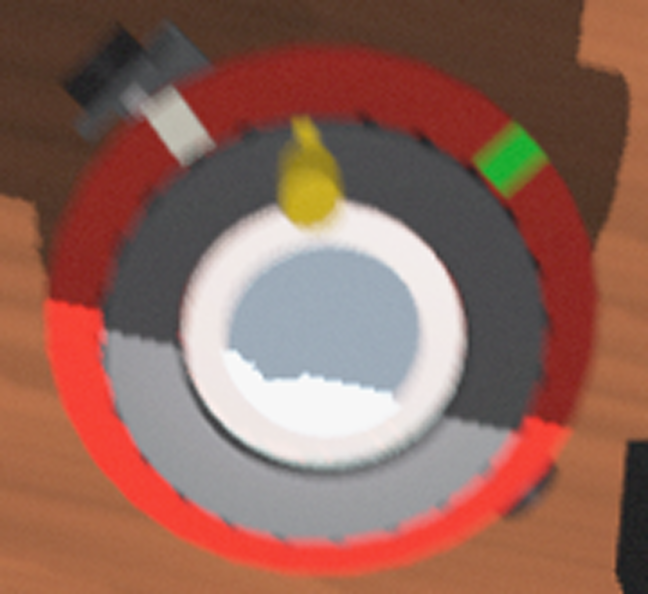

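The crop shows the post top at (310,200), green mark (512,160), white mark (180,125), and rim extents 46–597 by 46–576 (crop pixels, ×3.6, offset 240/160).

```bash
cat > d.py <<'E'
from h import *
from scipy.optimize import least_squares
np.set_printoptions(precision=4,suppress=True)
p=arm.grab_frame("wrist")
f=lambda u,v,z:at(p,[240+u/3.6,160+v/3.6],z)[:2]
P,G,W=f(310,200,.152),f(512,160,.1),f(180,125,.1)
rim=np.array([f(*q,.1) for q in ((46,310),(597,310),(322,46),(322,576))])
# unknown axis, green bearing, post rel
def res(x):
    C=x[:2];u=lambda a:np.array([np.cos(a),np.sin(a)])
    return np.r_[C+.072*u(x[2])-G,C+.072*u(x[2]+1.4)-W,C+.05*u(x[2]+x[3])-P,(np.hypot(*(rim-C).T)-.08)]
s=least_squares(res,[.57,-.175,2.4,1.])
print(P,G,W,rim,"\nfit",s.x,"\nres mm",s.fun*1e3)
x=s.x
for a in np.linspace(x[3],0,6): print(a,x[:2]+.05*np.array([np.cos(x[2]+a),np.sin(x[2]+a)]))
E
python3 d.py
```

```text
[ 0.5274 -0.1899] [ 0.5155 -0.1342] [ 0.5271 -0.2254] [[ 0.5881 -0.2516]
 [ 0.5519 -0.0982]
 [ 0.4972 -0.1927]
 [ 0.653  -0.1544]] 
fit [ 0.5754 -0.1735  2.5621  0.9082] 
res mm [-0.348   0.1035 -0.8007 -0.7066  0.7179  0.2449 -0.8667 -1.1108  0.5111
 -0.1297]
0.9082128139598137 [ 0.5281 -0.1896]
0.7265702511678509 [ 0.5259 -0.1808]
0.5449276883758882 [ 0.5254 -0.1718]
0.36328512558392545 [ 0.5266 -0.1628]
0.18164256279196278 [ 0.5293 -0.1541]
0.0 [ 0.5336 -0.1461]
```

carry_out([
  [-0.1,0.15,-0.4,0.9],
  [-0.1,0.15,-1.0,0.9],
  [-0.1,0.15,-1.7,0.9],
  [-0.1,0.15,-2.4,0.9],
  [-0.1,0.15,-2.9,0.9],
  [-0.1,0.15,-3.3,0.9],
  [-0.1,0.15,-3.55,0.9],
  [-0.1,0.15,-3.65,0.9],
  [-0.1,0.15,-3.67,0.9],
  [-0.1,0.15,-3.67,0.9],
], claw=0)

```text
t: 3.45
eef_pos: [0.5275, -0.1911, 0.1237]
ee_rot: [-3.141, 0.001, -2.819]
force: [-0.2, 0.1, 0.5]
width: 0.0877
gripper_force: 0.0
```

```bash
python3 look.py c wrist; python3 -c "
from station import arm;print(arm.get_state()['q'])"
```

```text
wrist [ 0.4511 -0.2151  0.2824] [ 2.8427 -0.0005  1.895 ]
red_spotlight 0.74 [316.  280.8] [ 0.5696 -0.1772  0.    ]
red_collar_post 0.96 [313.1 335.6] [ 0.5287 -0.1912  0.152 ]
3.65 [ 0.5274 -0.1909  0.1235] [-3.1413  0.0007 -2.8184] 0.0877054405638996
[ 1.71332838e-03  2.62330739e-01 -3.81518544e-01  5.27770188e-05
 -9.26182465e-01 -1.24937906e+00]
```

View pics/c_wrist.png

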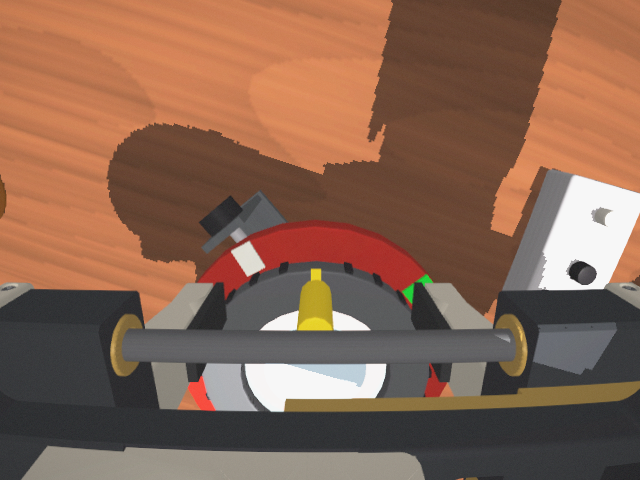

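The post stands at column ~315, midway between the fingers (inner edges ~224 and ~413). Closing.

carry_out([
  [0,0,0,0],
  [0,0,0,0],
  [0,0,0,0],
  [0,0,0,0],
  [0,0,0,0],
  [0,0,0,0],
  [0,0,0,0],
  [0,0,0,0],
  [0,0,0,0],
  [0,0,0,0],
], claw=1, force=25)

```text
t: 4.9
eef_pos: [0.5271, -0.1912, 0.1231]
ee_rot: [-3.141, -0.0, -2.819]
force: [0.2, -2.7, -1.6]
width: 0.0143
gripper_force: 25.0
```

```bash
cat > arc.py <<'E'
import numpy as np
C=np.array([.5754,-.1735]);b=2.5621;r0=.908
q=lambda a:C+.05*np.array([np.cos(b+a),np.sin(b+a)])
for k in range(1,11):
    for N in (20,):
        a=r0*(1-k/10); print(k,np.round((q(a)-q(r0))/.05,3),round(-np.degrees(r0*k/10)/6,2))
E
python3 arc.py
```

```text
1 [-0.025  0.087] -0.87
2 [-0.043  0.176] -1.73
3 [-0.052  0.267] -2.6
4 [-0.053  0.357] -3.47
5 [-0.046  0.448] -4.34
6 [-0.03   0.537] -5.2
7 [-0.007  0.625] -6.07
8 [0.025 0.71 ] -6.94
9 [0.064 0.792] -7.8
10 [0.11 0.87] -8.67
```

carry_out([
  [-0.015,0.05,0,-0.5],
  [-0.03,0.11,0,-1.1],
  [-0.043,0.176,0,-1.73],
  [-0.048,0.22,0,-2.2],
  [-0.052,0.267,0,-2.6],
  [-0.053,0.312,0,-3.04],
  [-0.053,0.357,0,-3.47],
  [-0.05,0.4,0,-3.9],
  [-0.046,0.448,0,-4.34],
  [-0.046,0.448,0,-4.34],
])

```text
t: 6.15
eef_pos: [0.5257, -0.1685, 0.1231]
ee_rot: [3.142, 0.001, 3.01]
force: [4.7, -3.5, -4.5]
width: 0.0141
gripper_force: 25.0
```

carry_out([
  [0.008,0.045,0,-0.43],
  [0.016,0.089,0,-0.86],
  [0.027,0.133,0,-1.3],
  [0.039,0.177,0,-1.73],
  [0.055,0.22,0,-2.17],
  [0.071,0.262,0,-2.6],
  [0.09,0.304,0,-3.03],
  [0.11,0.344,0,-3.46],
  [0.11,0.344,0,-3.46],
  [0.11,0.344,0,-3.46],
])

```text
t: 7.4
eef_pos: [0.5318, -0.1516, 0.1231]
ee_rot: [3.141, 0.002, 2.649]
force: [5.7, -6.3, -5.9]
width: 0.0147
gripper_force: 25.0
```

```bash
python3 look.py d wrist
```

```text
wrist [ 0.4605 -0.1124  0.2817] [ 2.8417 -0.0005  1.0794]
red_spotlight 0.8 [316.3 287.3] [ 0.5745 -0.1752  0.    ]
red_collar_post 0.76 [318.4 337.8] [ 0.5327 -0.151   0.152 ]
7.6 [ 0.5317 -0.1517  0.1231] [3.1408 0.0022 2.649 ] 0.014374004266474201
```

View pics/d_wrist.png

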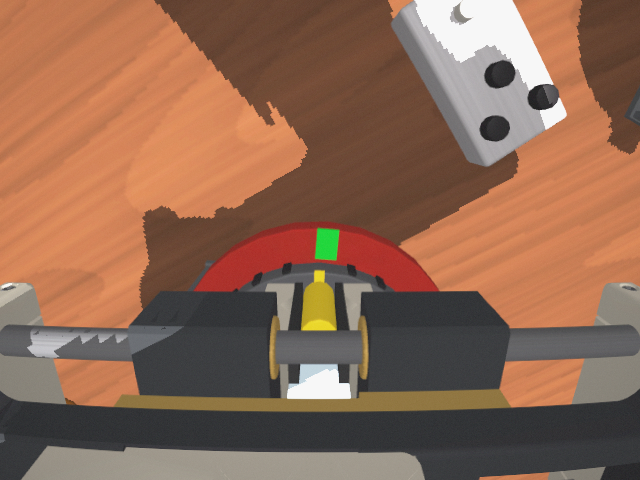

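The wrist view shows the post (column 319) still just short of the green mark (327,243); working out the rest.

```bash
cat > e.py <<'E'
from h import *
np.set_printoptions(precision=4,suppress=True)
p=arm.grab_frame("wrist"); h=cv2.cvtColor(p["pixels"],cv2.COLOR_RGB2HSV)
m=cv2.inRange(h,(45,120,80),(75,255,255)); n,l,s,c=cv2.connectedComponentsWithStats(m)
i=min((k for k in range(1,n) if s[k,4]>100),key=lambda k:np.hypot(*(c[k]-[330,240]))); print(s[i],c[i]); G=at(p,c[i],.1)[:2]
y=cv2.inRange(h,(20,150,90),(34,255,255)); y[:255]=0; y[335:]=0;y[:,:280]=0;y[:,360:]=0
C=np.array([.5754,-.1735]); g=np.arctan2(*(G-C)[::-1])
print("G",G,"r",np.hypot(*(G-C)),"bearing",g)
n,l,s,c=cv2.connectedComponentsWithStats(y); j=1+np.argmax(s[1:,4]); print(s[j],c[j])
top=arm.get_state()["eef_pos"][:2]; t=np.arctan2(*(np.array(top)-C)[::-1]); print("tcp bearing",t,t-g, np.hypot(*(np.array(top)-C)))
# base of post at collar (z .114): predicted pixel columns for several rel angles, axis from G direction
for rel in (0,.05,.1,.15):
    u=np.array([np.cos(g+rel),np.sin(g+rel)])
    print(rel,proj(p,[*(C+.0575*u),.114]),proj(p,[*(C+.05*u),.135]),proj(p,[*(C+.05*u),.152]))
E
python3 e.py
```

```text
[315 228  24  32 666] [326.6066 243.7072]
G [ 0.5151 -0.1368] r 0.0706347786763074 bearing 2.5945695253032577
[ 301  270   36   61 1627] [318.3645 305.3165]
tcp bearing 2.6767793043177623 0.08220977901450466 0.04881272157819706
0 [325.5374 278.3879] [325.3701 313.2258] [326.1427 334.0972]
0.05 [319.6157 278.2231] [319.6733 313.0741] [319.8326 333.9342]
0.1 [313.6915 278.3296] [313.9741 313.173 ] [313.5196 334.041 ]
0.15 [307.7846 278.7068] [308.2916 313.5219] [307.2257 334.4171]
```

carry_out([
  [0.01,0.02,0,-0.2],
  [0.02,0.035,0,-0.4],
  [0.03,0.055,0,-0.6],
  [0.038,0.07,0,-0.76],
  [0.038,0.07,0,-0.76],
  [0.038,0.07,0,-0.76],
  [0.038,0.07,0,-0.76],
  [0.038,0.07,0,-0.76],
  [0.038,0.07,0,-0.76],
  [0.038,0.07,0,-0.76],
])

```text
t: 8.9
eef_pos: [0.5337, -0.1485, 0.1231]
ee_rot: [3.141, 0.002, 2.57]
force: [6.4, -7.6, -7.1]
width: 0.0144
gripper_force: 25.0
```

```bash
python3 e.py; python3 look.py e wrist
python3 - <<'E'
import cv2
im=cv2.imread("pics/e_wrist.png")[200:400,220:440]
cv2.imwrite("pics/e_crop.png",cv2.resize(im,None,fx=3,fy=3,interpolation=cv2.INTER_CUBIC))
E
```

```text
[306 229  21  30 630] [316.  243.5]
G [ 0.5151 -0.1368] r 0.07052840414169181 bearing 2.5949860212422178
[ 301  270   36   61 1618] [318.3659 305.343 ]
tcp bearing 2.6001284560605615 0.005142434818343755 0.04864262794041374
0 [316.5366 278.0104] [316.7663 312.8498] [316.6012 333.6993]
0.05 [310.6192 278.2787] [311.0735 313.0982] [310.2954 333.9671]
0.1 [304.7308 278.8171] [305.4086 313.596 ] [304.0216 334.5035]
0.15 [298.8913 279.6232] [299.7905 314.3412] [297.8017 335.3061]
wrist [ 0.4657 -0.1036  0.2816] [ 2.8415 -0.0003  0.9999]
red_spotlight 0.71 [320.4 285.6] [ 0.5749 -0.1718  0.    ]
red_collar_post 0.6 [319.6 337.7] [ 0.5349 -0.1475  0.152 ]
9.15 [ 0.5337 -0.1484  0.1231] [3.141  0.0025 2.5695] 0.01438912746152956
```

View pics/e_crop.png

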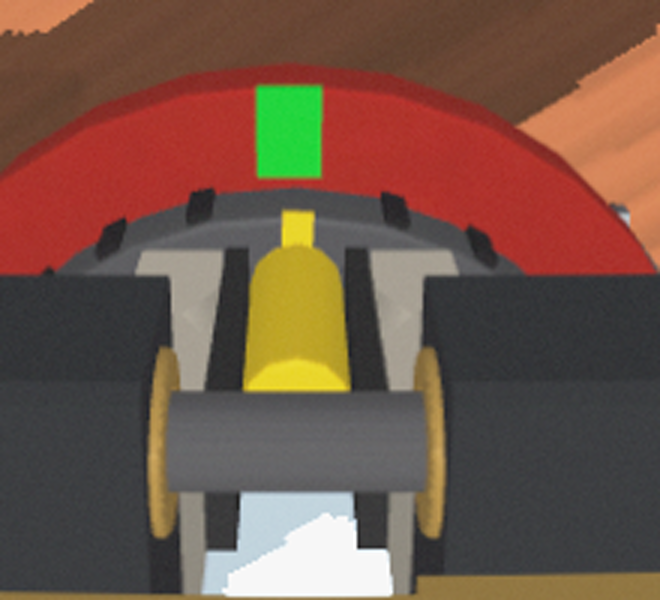

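The post's line is at column 298 and the mark's centre at 290 (crop), so the collar is about 0.02 rad past. I'll back off slightly to unload it, then check.

carry_out([
  [0.0,-0.02,0,0.1],
  [0,-0.04,0,0.15],
  [-0.01,-0.06,0,0.2],
  [-0.01,-0.06,0,0.2],
  [-0.01,-0.06,0,0.2],
  [-0.01,-0.06,0,0.2],
  [-0.01,-0.06,0,0.2],
  [-0.01,-0.06,0,0.2],
  [-0.01,-0.06,0,0.2],
  [-0.01,-0.06,0,0.2],
])

```text
t: 10.4
eef_pos: [0.5329, -0.1499, 0.1231]
ee_rot: [3.14, 0.001, 2.591]
force: [4.0, 4.4, -3.5]
width: 0.0145
gripper_force: 25.0
```

```bash
python3 e.py
```

```text
[310 228  22  31 654] [320.0826 243.    ]
G [ 0.515  -0.1367] r 0.0707546464793924 bearing 2.5943408054465324
[ 301  270   36   61 1624] [318.4908 305.3202]
tcp bearing 2.634076541819735 0.03973573637320271 0.048621661989931876
0 [320.2932 277.9147] [320.6253 312.7083] [320.9411 333.5   ]
0.05 [314.3686 278.0698] [314.9249 312.8534] [314.6262 333.6576]
0.1 [308.4638 278.4958] [309.2435 313.2488] [308.3329 334.0849]
0.15 [302.5986 279.1909] [303.6   313.893] [302.0831 334.78  ]
```

carry_out([
  [0,0,0,0],
  [0,0,0,0],
  [0,0,0,0],
  [0,0,0,0],
  [0,0,0,0],
  [0,0,0,0],
  [0,0,0,0],
  [0,0,0.3,0],
  [0,0,0.9,0],
  [0,0,1.6,0],
], claw=0)

```text
t: 11.7
eef_pos: [0.5316, -0.1509, 0.2047]
ee_rot: [-3.141, -0.0, 2.589]
force: [0.8, -0.2, -0.3]
width: 0.0877
gripper_force: 0.0
```

carry_out([
  [0,0,0.6,0],
  [0,0,1.2,0],
  [0,0,1.7,0],
  [0,0,2.0,0],
  [0,0,2.0,0],
  [0,0,2.0,0],
  [0,0,2.0,0],
  [0,0,2.0,0],
  [0,0,2.0,0],
  [0,0,2.0,0],
])

```text
t: 12.95
eef_pos: [0.5318, -0.1508, 0.303]
ee_rot: [-3.142, -0.0, 2.589]
force: [0.3, -0.3, -0.2]
width: 0.0878
gripper_force: 0.0
```

```bash
python3 look.py f wrist
python3 - <<'E'
import cv2
im=cv2.imread("pics/f_wrist.png")[150:330,230:430]
cv2.imwrite("pics/f_crop.png",cv2.resize(im,None,fx=3,fy=3,interpolation=cv2.INTER_CUBIC))
E
```

```text
wrist [ 0.4633 -0.1075  0.4617] [2.8441 0.0005 1.0195]
red_spotlight 0.68 [320.  227.9] [ 0.5742 -0.1736  0.    ]
red_collar_post 0.76 [320.5 223.5] [ 0.5346 -0.1494  0.152 ]
black_collar_post 0.93 [616.4  47.7] [0.5337 0.1318 0.152 ]
13.15 [ 0.5318 -0.1508  0.3031] [3.1416 0.     2.5892] 0.08727604633845398
```

View pics/f_crop.png

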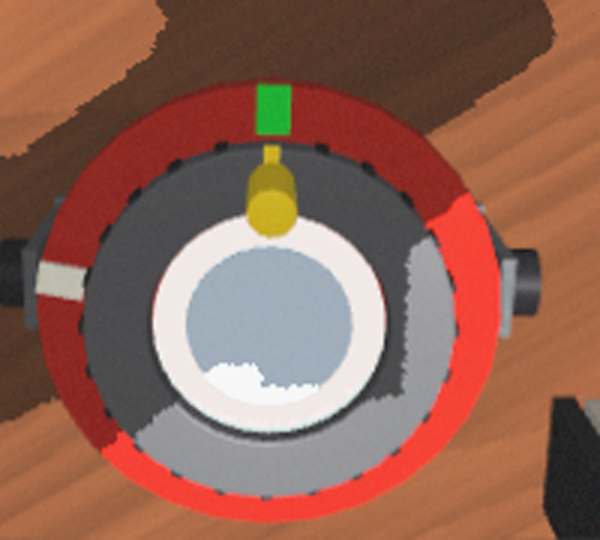

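The post's pointer (272,155) sits under the green mark (274,110), with the lens centred at column ~269. That is lined up to about 0.01 rad, and the gripper is clear.

```bash
python3 -c "
from station import arm;print(arm.job_done())"
```

```text
the job is handed in; nothing more can be done
None
```

The red collar is turned clockwise to the green locked mark (within about 0.01 rad by the wrist camera) and let go, the black lamp's collar was not touched, and the job is handed in at about 13 s.

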